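# Close the tube shaker with its retaining plate

### The arm

A 6-joint arm with a two-finger parallel gripper is mounted at the origin on the work surface. World frame = base frame: x ahead of the robot, y to its left, z up, the work surface at z = 0. Lengths are in m, angles in degrees, forces in N, time in s.
With the tool pointing down it reaches from about 0.3 to 0.875 m from the base axis. Payload 6.4 kg.
Tool frame: the origin (TCP) lies midway between the tips of the shut fingers; the grasp point (between the pads) lies 19 mm behind it; z points along the fingers, y is the direction in which the jaws open and shut (so a half turn about z gives the same grasp; the last joint's range is limited). The gripper opens to 88 mm and grips with 3 to 60 N. Pads are 18 mm wide; open, the fingers measure 123 mm over their backs; the gripper's body (75 mm by 187 mm) begins 45 mm behind the grasp point.
Start: joints at [65.014, 10.359, 92.074, -0, 77.567, -11.82], TCP at [0.131, 0.56, 0.239] pointing down, gripper open.
Joint ranges: [-171.53, 171.53], [-51.25, 118.39], [17.06, 147.69], [-65.23, 245.23], [0, 150.52], [-178.68, 178.68]. Speed limits (degrees/s): [147.25, 147.25, 172.46, 180, 180, 180].

### API

Orientations are given as a 3x3 rotation matrix whose columns are the frame's x, y, z axes.
In Python, from bench import r, viewer gives the robot as it stands.
- The arm moves only by the tool apply_moves, never from a script. Its argument "moves" is a list of rows, each a list of 2 entries, a list of its own where there are three numbers: the shift along the tool's x, y, z in units of 200 mm (1.0 is 200 mm), then the turn, a rotation vector about the tool's x, y, z in units of 2 rad (1.0 is 2 rad). In form: [[[tx, ty, tz], [wx, wy, wz]], ...]. A call has 1 to 10 rows; each row is the pose to reach, as a shift and turn from the pose commanded when the call began, along the tool's axes at that moment; what a row does not reach only later rows make up. A row lasts 1/8 s, in which the tool goes at most 62.5 mm and 10.7 degrees, less where a joint would pass 70% of its speed; a pose out of reach is approached as far as the arm can. A call with a number of a shift or a turn outside -1 to 1 is refused whole. A call with a gripper value outside its range is refused whole. "gripper" is the gripper command: -1 is fully open, 1 is shut, values between are in proportion, set as the call begins (left out, the last holds). The fingers move at their own pace and stop on an object; "force" is the grip in N (left out, the last holds). Time passes only in rows, so rows that repeat a pose let the fingers close. It gives the time, the measured TCP pose, the force and the opening at its end, in the units of the state.
- r.state(): the state, without advancing time (a new reading comes with each control period).
- viewer.snapshot(name): name is "scene" or "top"; returns the picture (384x512x3 uint8, blue, green, red); there is no depth.
- viewer.get_calibration(name): a dict with "K" (3x3 intrinsics, pixels), "k1" (the pictures are not rectified: a ray, as slopes to the right and down, at radius r is drawn at 1 + k1 r^2 times it, then the intrinsics apply), "position" and "orientation" of the camera in the world. Camera axes: x right, y down, z forward; pixel columns grow to the right and rows downward; lengths in m; the calibration is good to about 2 mm. A picture is of the moment at which its call begins. get_calibration takes no time and is no camera call.
- r.hand_in(): hands the job in, once; it reports no verdict.
The state is a dict: "time_s": time; "joint_positions": joint angles; "joint_vel": joint speeds; "effort": joint torques, N m; "tool_pos": TCP position; "ee_rot": TCP orientation; "force": force on the tool from outside, world axes, zero at the start; "moment": the same for the moment, N m; "width": finger opening in m.
Only numpy, scipy, OpenCV 4.12 (cv2) and the standard library are available. Lean on these libraries where they do the work, as an engineer would, in place of code of your own. Each camera call takes 0.05 s, during which the arm holds its last target.

### The job

Take the blue retaining plate, the one with two holes, by its black handle and lower it level over the two guide pins of the white tube shaker, keeping hold of it until it is fully down on the shaker, then let go. Leave the plain grey cover and the orange tube rack where they are.

Things in the scene. Friction and masses are not known exactly. Their poses are not given: they have to be found in the camera images.
- retaining_plate: Blue plate 156 x 80 x 10 (x, y, z; mm), 0.3 kg, flat on the bench. Two chamfered through holes, 18 diameter, brass-ringed, at x = +58 and -58, y = 0. Black handle: a bar along x over the centre, 82 long, 14 wide (y), 32 to 50 above the underside, on posts at x = +34 and -34; grip its middle across the 14 mm. Origin: centre of underside, z up. Fits either way round (half turn).
- shaker: White tube shaker fixed to the bench, 220 x 130 x 50 high (mm). Origin: centre of underside, on the bench; x along its length, z up. Two 12 mm steel guide pins at x = +58 and -58, y = 0, up to 91 above the bench, top 14 mm tapered to 5 diameter. The plate comes to rest on two aluminium rails, tops at 56: its origin is then 56 above the shaker's origin.
- plain_cover: Bystander: plain grey plate of the same size, with the same black handle as the blue one but no holes, lying flat on the bench. Origin: centre of the underside; x along the length, z up.
- tube_rack: Bystander: orange tube rack 70 x 160 mm (x, y), 55 mm high with its capped tubes, standing on the bench beyond the shaker. Origin: centre of the underside; z up.
There are look-alikes about, which are no part of the job. What is meant by the retaining_plate is not purple, and is the smaller of those in its own colour.

How it is judged (in metres and radians):
On the way:
1. the blue plate, still held by the fingers and level within 10 degrees, is over both pins and within 10 mm of fully down (contact force between the fingers and retaining_plate above 0.5 N and angle between retaining_plate's own z axis and vertical below 0.175 rad and horizontal distance between retaining_plate and shaker below 0.012 m and angle between the x axis of retaining_plate and the x axis of shaker, either way round below 0.175 rad and z of retaining_plate in the frame of shaker below 0.066 m), for 0.1 s.
At the end, for the whole second after the job is handed in: The blue plate rests on the shaker's rails with both pins through its holes: centred within 12 mm, lined up within 10 degrees (either way round), no more than 5 mm above fully down, level within 5 degrees, at rest and released; the grey cover and the tube rack are within 30 mm of where they started (horizontal distance between retaining_plate and shaker below 0.012 m and z of retaining_plate in the frame of shaker between 0.05 and 0.061 m and angle between the x axis of retaining_plate and the x axis of shaker, either way round below 0.175 rad and angle between retaining_plate's own z axis and vertical below 0.09 rad and linear speed of retaining_plate below 0.02 m/s and distance of each of plain_cover, tube_rack from where it was at the start of the episode below 0.03 m); the robot touches nothing.
It fails at once if the blue plate is tilted more than 20 degrees (angle between retaining_plate's own z axis and vertical above 0.35 rad).
It fails at once if the grey cover is moved more than 30 mm (distance of plain_cover from where it was at the start of the episode above 0.03 m).
It fails at once if the tube rack is moved more than 30 mm (distance of tube_rack from where it was at the start of the episode above 0.03 m).
It also fails if it takes over 38 s, if anything falls off the work surface, if the arm or the gripper's body presses on something with over 40 N, if the wrist force passes 120 N, or if a joint passes its speed limit or range.

## Working session

There is one attempt and no reset: what is moved stays moved. The work goes in short steps, Python scripts to look and compute and a tool call to move; the robot and the scene stay as the last step left them, time stands still between calls to the robot, and variables do not carry over. Pictures are saved under pics/ and viewed, and the job is handed in when it is done.

Besides the shell and the picture viewer there is one more tool, called as name([rows], argument=value, ...), one row to a line, values as JSON. apply_moves: Moves the arm, as the interface text tells. Its arguments: {"type":"object","properties":{"moves":{"type":"array","items":{"type":"array"}},"gripper":{"type":"number"},"force":{"type":"number"}},"required":["moves"]}

```bash
ls; mkdir -p pics
python3 - <<'E'
from bench import r, viewer
import cv2
for n in("scene","top"):
    im=viewer.snapshot(n); cv2.imwrite(f"pics/{n}0.png",im)
    print(n,viewer.get_calibration(n))
s=r.state(); print(s)
E
```

```text
pics
scene {'K': array([[456.9943083 ,   0.        , 257.99020276],
       [  0.        , 456.9943083 , 192.86788703],
       [  0.        ,   0.        ,   1.        ]]), 'k1': -0.18430510148165136, 'position': array([ 1.1797222 , -0.66632358,  1.35561831]), 'orientation': array([[ 0.64882557,  0.63035023, -0.42624403],
       [ 0.76090183, -0.54285213,  0.35544333],
       [-0.00733369, -0.55495058, -0.83185099]])}
top {'K': array([[405.95606959,   0.        , 263.15220836],
       [  0.        , 405.95606959, 187.87899018],
       [  0.        ,   0.        ,   1.        ]]), 'k1': 0.03671554385371666, 'position': array([ 0.39968169, -0.0756448 ,  1.35350827]), 'orientation': array([[ 0.00661903, -0.99690427,  0.0783458 ],
       [-0.99987765, -0.00770846, -0.01361109],
       [ 0.01417288, -0.07824612, -0.99683332]])}
{'time_s': 0.1, 'joint_positions': array([ 6.50128247e+01,  1.03970286e+01,  9.21255314e+01, -1.48962641e-03,
        7.75666893e+01, -1.18196009e+01]), 'joint_vel': array([ 0.00608707, -0.05817361, -0.19730914, -0.11620598,  0.16689732,
        0.03725572]), 'effort': array([ 5.17408389e-04, -4.34817588e+01, -3.42699051e+01,  7.05599715e-02,
        3.40055977e-02,  1.21264253e-05]), 'tool_pos': array([0.13076471, 0.55944348, 0.23790953]), 'ee_rot': array([[-9.73709165e-01,  2.27793897e-01, -6.34980864e-04],
       [ 2.27794592e-01,  9.73708170e-01, -1.42262169e-03],
       [ 2.94221517e-04, -1.52986498e-03, -9.99998786e-01]]), 'force': array([-0.59604444, -0.0857099 ,  0.24587998]), 'moment': array([-0.01691708,  0.01716369,  0.01767845]), 'width': 0.08800371962256726}
```

View pics/scene0.png

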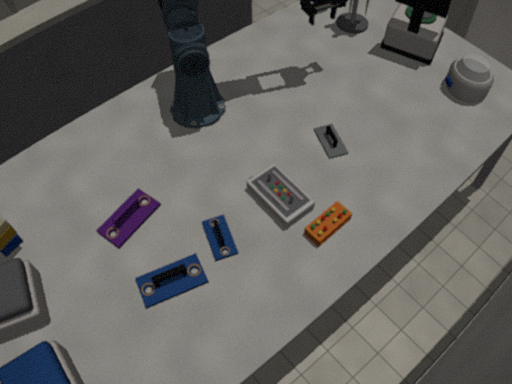

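View pics/top0.png

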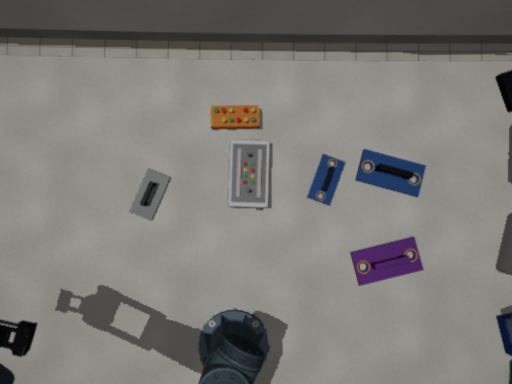

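The candidates for the plate in the top picture are the small blue one at (326,180), a larger blue one at (390,173) and a purple one at (387,261). The description points to the small blue one, so I'll check it in a crop.

Run:
```python
import cv2,numpy as np
t=cv2.imread("pics/top0.png");s=cv2.imread("pics/scene0.png")
c=lambda im,x,y,w,h,f:cv2.resize(im[y:y+h,x:x+w],(w*f,h*f),interpolation=cv2.INTER_CUBIC)
a=c(t,215,130,130,85,6); cv2.imwrite("pics/ct.png",a)
cv2.imwrite("pics/cs.png",c(s,195,160,130,105,5))
```

```text
(no output)
```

View pics/ct.png

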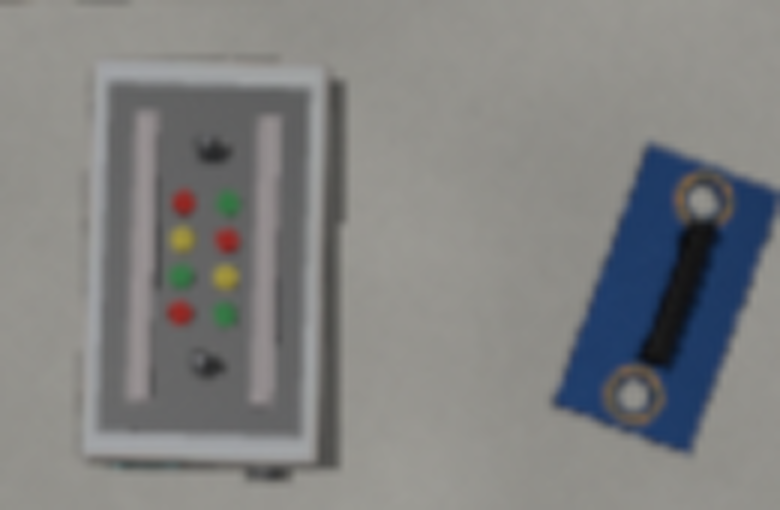

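View pics/cs.png

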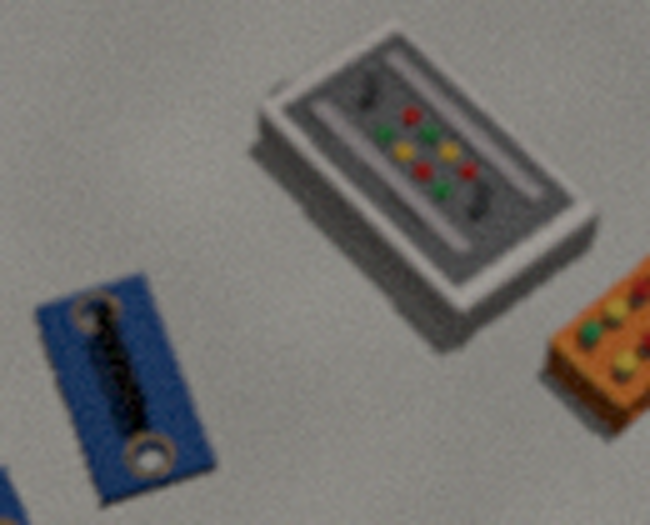

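The crop shows the small blue plate with brass rings near top pixels (332,163) and (320,196). The shaker's pins are near (250,154) and (249,190). Next I measure both.

```bash
cat > h.py <<'E'
import cv2,numpy as np
from bench import r, viewer
def rays(name,px):
    c=viewer.get_calibration(name)
    p=cv2.undistortPoints(np.float64(px).reshape(-1,1,2),c["K"],np.array([c["k1"],0,0,0.])).reshape(-1,2)
    # note: model matches OpenCV radial k1
    return c["position"],np.c_[p,np.ones(len(p))]@c["orientation"].T
def onplane(name,px,z):
    o,d=rays(name,px); return (o+d*((z-o[2])/d[:,2])[:,None])
def tri(pa,pb):
    A=[];b=[]
    for n,p in(("top",pa),("scene",pb)):
        o,d=rays(n,[p]);d=d[0]/np.linalg.norm(d[0]);P=np.eye(3)-np.outer(d,d);A.append(P);b.append(P@o)
    return np.linalg.lstsq(np.vstack(A),np.hstack(b),rcond=None)[0]
def rect(name,mask,z):
    cs,_=cv2.findContours(mask,cv2.RETR_EXTERNAL,cv2.CHAIN_APPROX_NONE)
    c=max(cs,key=cv2.contourArea)
    w=onplane(name,cv2.convexHull(c).reshape(-1,2),z)[:,:2]
    (cx,cy),(a,b),th=cv2.minAreaRect((w*1000).astype(np.float32))
    if a<b: a,b=b,a; th+=90
    return np.round([cx,cy,a,b,(th+90)%180-90],1)
def win(m,x0,y0,x1,y1):
    o=np.zeros_like(m);o[y0:y1,x0:x1]=m[y0:y1,x0:x1];return o
E
python3 - <<'E'
from h import *
W={"top":((300,145,350,210),(222,132,278,216)),"scene":((200,208,241,264),(240,160,320,228))}
for n in W:
    im=cv2.imread(f"pics/{n}0.png");hsv=cv2.cvtColor(im,cv2.COLOR_BGR2HSV)
    bl=win(cv2.inRange(hsv,(100,110,40),(125,255,255)),*W[n][0])
    print(n,"plate",rect(n,bl,.01))
    g=cv2.inRange(hsv,(0,0,150 if n=="top" else 120),(180,60,255)); 
    print("V bench/rim samples",im[140:146,215:240].mean(2).astype(int)[3] if n=="top" else im[205,295:320].mean(1).astype(int))
    # brass rings
    br=win(cv2.inRange(hsv,(8,50,60),(28,255,255)),*W[n][0])
    k,_,st,ce=cv2.connectedComponentsWithStats(cv2.dilate(br,np.ones((3,3))))
    for i in range(1,k):
        if st[i,4]>15: print("ring",ce[i],st[i],onplane(n,[ce[i]],.01))
E
```

```text
top plate [ 542.5 -283.5  152.5   36.4  -20. ]
V bench/rim samples [145 145 145 146 147 146 146 146 145 146 146 146 146 146 139 140 159 155
 142 135 135 135 137 142 142]
ring [328.8 161.3] [327 158   5   8  30] [[ 0.59604557 -0.31275343  0.01      ]]
ring [321.65517241 192.06896552] [318 190   8   6  29] [[ 0.49281715 -0.28841792  0.01      ]]
scene plate [ 539.4 -303.7  153.9   76.2  -20. ]
V bench/rim samples [ 71  76  73  78  74  71  80  97 113 126 141 151 147 143 132 113  90  72
  70 104 125 136 133 132 134]
ring [212.  224.5] [210 223   5   4  16] [[ 0.48656058 -0.29344794  0.01      ]]
ring [224.72727273 250.4025974 ] [220 246  10  10  77] [[ 0.59161844 -0.32116633  0.01      ]]
```

Run:
```python
from h import *
W={"top":((300,145,350,210),(222,132,276,210)),"scene":((200,208,241,264),(240,160,320,228))}
for n in W:
    im=cv2.imread(f"pics/{n}0.png");hsv=cv2.cvtColor(im,cv2.COLOR_BGR2HSV)
    bl=win(cv2.inRange(hsv,(100,110,40),(125,255,255)),*W[n][0])
    bl=cv2.morphologyEx(bl,cv2.MORPH_CLOSE,np.ones((15,15)))
    print(n,"plate",rect(n,bl,.01))
    V=im.mean(2); 
    x0,y0,x1,y1=W[n][1]
    pan=win(((V<125)*255).astype(np.uint8),x0,y0,x1,y1)
    # panel component containing shaker centre
    pan=cv2.morphologyEx(pan,cv2.MORPH_OPEN,np.ones((2,2)))
    k,lab,st,ce=cv2.connectedComponentsWithStats(pan,connectivity=4)
    for i in range(1,k):
        if st[i,4]>200: print(" panel",st[i],rect(n,(lab==i).astype(np.uint8)*255,.05))
px=[(331.7,163.3),(320.3,195.3)]
w=onplane("top",px,.01);print(w,w.mean(0),np.linalg.norm(w[0]-w[1]),np.degrees(np.arctan2(*(w[0]-w[1])[[1,0]])))
# handle centre top
s=[(195+95/5-.4,160+310/5-.4),(195+150/5-.4,160+455/5-.4)]
w=onplane("scene",s,.01);print(w.mean(0),np.linalg.norm(w[0]-w[1]),np.degrees(np.arctan2(*(w[1]-w[0])[[1,0]])))
for a,x0,y0,wd,ht,f,n,o in(("top0",240,140,22,60,12,"pt",0),("scene0",255,165,50,50,12,"ps",0)):
    im=cv2.imread(f"pics/{a}.png")[y0:y0+ht,x0:x0+wd]
    cv2.imwrite(f"pics/{n}.png",cv2.convertScaleAbs(cv2.resize(im,None,fx=f if n=="ps" else 9.9,fy=f if n=="ps" else 9.9,interpolation=cv2.INTER_CUBIC),alpha=1.6))
```

```text
top plate [ 535.5 -302.8  152.5   77.3  -20. ]
 panel [232 144  42  67 349] [ 515.2 -103.1  246.   111.7  -30.5]
 panel [ 233  145   35   59 1607] [547.8 -49.5 188.  107.5  -1.2]
scene plate [ 539.4 -303.7  153.9   76.2  -20. ]
 panel [ 252  167   59   51 1504] [557.9 -45.4 191.6 112.5  -0.9]
 panel [245 182  72  47 759] [ 594.1 -105.2  253.7  135.4   28.7]
[[ 0.5893883  -0.32240761  0.01      ]
 [ 0.48203245 -0.28386488  0.01      ]] [ 0.53571037 -0.30313624  0.01      ] 0.11406498085782235 -19.749071049993027
[ 0.53648933 -0.30215082  0.01      ] 0.1176978795923068 -19.6420234298484
```

View pics/pt.png

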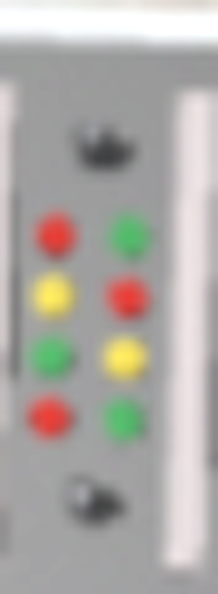

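View pics/ps.png

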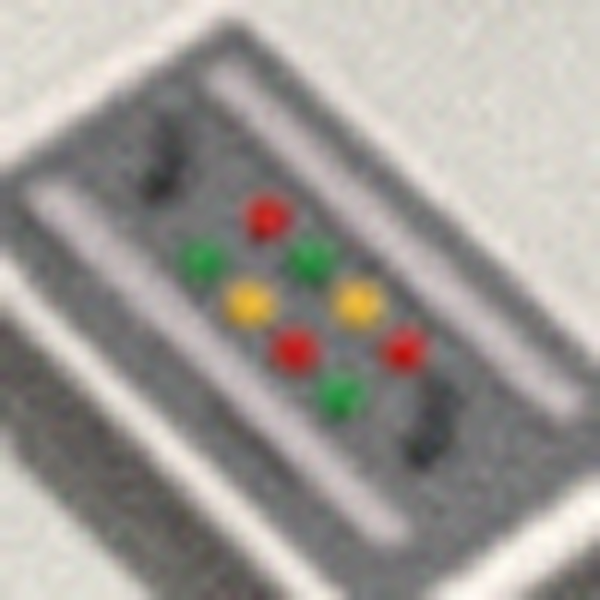

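Run:
```python
from h import *
from scipy import ndimage
# rails: pinkish bright strips inside the panel
for n,win_,in (("top",(236,147,262,199)),("scene",(256,168,304,212))):
    im=cv2.imread(f"pics/{n}0.png").astype(float)
    b,g,rr=im[...,0],im[...,1],im[...,2]
    V=im.mean(2); x0,y0,x1,y1=win_
    m=((V>(118 if n=="top" else 112))&(im.max(2)-im.min(2)<35)).astype(np.uint8)*255
    m=win(m,*win_)
    k,lab,st,ce=cv2.connectedComponentsWithStats(m,connectivity=4)
    acc=[]
    for i in range(1,k):
        if st[i,4]>40:
            ys,xs=np.nonzero(lab==i); w=onplane(n,np.c_[xs,ys],.056)[:,:2]
            c=w.mean(0);u=np.linalg.svd(w-c,full_matrices=False)[2][0]
            t=(w-c)@u
            print(n,st[i],c.round(4),"len",np.ptp(t).round(4),"mid",(c+u*(t.max()+t.min())/2).round(4),"ang",np.degrees(np.arctan(u[1]/u[0])).round(2))
for n,p in(("top",(248.5,172.5)),("scene",(280.1,189.6))): print(n,onplane(n,[p],.056))
print(tri((248.5,172.5),(280.1,189.6)))
L=lambda a:(215+a[0]/6-.4,130+a[1]/6-.4)
w=onplane("top",[L((147,110)),L((137,402)),L((268,115)),L((261,404))],.056);print(w)
P=lambda a:(255+a[0]/12-.45,165+a[1]/12-.45)
w=onplane("scene",[P((40,190)),P((395,530)),P((222,75)),P((570,405))],.056);print(w)
print("pin bases scene z.05",onplane("scene",[P((155,190)),P((418,458))],.05))
print("pin tips scene z.091",onplane("scene",[P((172,125)),P((440,385))],.091))
T=lambda a:(240+a[0]/9.9-.45,140+a[1]/9.9-.45)
print("pin base top",onplane("top",[T((107,152)),T((98,503))],.06), "tips",onplane("top",[T((85,135)),T((77,490))],.091))
```

```text
top [236 148   5  49 190] [ 0.5512 -0.0124] len 0.1553 mid [ 0.5525 -0.0125] ang -1.29
top [257 149   5  48 182] [ 0.55   -0.0791] len 0.1523 mid [ 0.5515 -0.0791] ang -1.2
scene [256 168  15  10  81] [ 0.4493 -0.0431] len 0.0629 mid [ 0.4497 -0.0401] ang 82.39
scene [277 168  27  26 353] [0.5436 0.0316] len 0.1371 mid [0.5487 0.031 ] ang -6.65
scene [256 188  24  24  75] [ 0.5582 -0.1071] len 0.1207 mid [ 0.5543 -0.107 ] ang -1.56
top [[ 0.55087254 -0.04593888  0.056     ]]
scene [[ 0.55308769 -0.04469881  0.056     ]]
[ 0.55174997 -0.04498465  0.0545733 ]
[[ 0.63035614 -0.01488404  0.056     ]
 [ 0.47305211 -0.01130372  0.056     ]
 [ 0.6282493  -0.07997467  0.056     ]
 [ 0.47247075 -0.07738515  0.056     ]]
[[ 0.47377839 -0.07737612  0.056     ]
 [ 0.62655306 -0.07766421  0.056     ]
 [ 0.47719007 -0.00985643  0.056     ]
 [ 0.62827016 -0.01204772  0.056     ]]
pin bases scene z.05 [[ 0.49240196 -0.04925592  0.05      ]
 [ 0.6106177  -0.05388975  0.05      ]]
pin tips scene z.091 [[ 0.50006987 -0.05005754  0.091     ]
 [ 0.61488719 -0.0523539   0.091     ]]
pin base top [[ 0.60735344 -0.05147189  0.06      ]
 [ 0.49306567 -0.04959849  0.06      ]] tips [[ 0.60775018 -0.04503225  0.091     ]
 [ 0.49488101 -0.04357563  0.091     ]]
```

apply_moves([
  [[-0.25,-0.31,0],[0,0,0]],
  [[-0.5,-0.62,0],[0,0,0]],
  [[-0.74,-0.935,0],[0,0,0]],
  [[-0.74,-0.935,0],[0,0,0]],
], gripper=-1)

```text
time_s: 0.6
tool_pos: [0.2327, 0.3421, 0.2383]
ee_rot: [[-0.974, 0.228, -0.0], [0.228, 0.974, -0.0], [0.0, -0.0, -1.0]]
force: [1.2, 0.3, 0.1]
width: 0.0878
```

apply_moves([
  [[-0.25,-0.31,0],[0,0,0]],
  [[-0.5,-0.62,0],[0,0,0]],
  [[-0.74,-0.935,0],[0,0,0]],
  [[-0.74,-0.935,0],[0,0,0]],
])

```text
time_s: 1.1
tool_pos: [0.3344, 0.1262, 0.2387]
ee_rot: [[-0.973, 0.229, 0.001], [0.229, 0.973, -0.0], [-0.001, 0.0, -1.0]]
force: [0.2, 0.3, -0.4]
width: 0.0884
```

apply_moves([
  [[-0.25,-0.31,0],[0,0,0]],
  [[-0.5,-0.62,0],[0,0,0]],
  [[-0.74,-0.935,0],[0,0,0]],
  [[-0.74,-0.935,0],[0,0,0]],
])

```text
time_s: 1.6
tool_pos: [0.4359, -0.0899, 0.2385]
ee_rot: [[-0.973, 0.229, -0.0], [0.229, 0.973, 0.0], [0.0, 0.0, -1.0]]
force: [-0.1, 0.3, -0.4]
width: 0.0882
```

apply_moves([
  [[-0.25,-0.31,0],[0,0,0.058]],
  [[-0.5,-0.62,0],[0,0,0.058]],
  [[-0.74,-0.935,0],[0,0,0.058]],
  [[-0.74,-0.935,0.4],[0,0,0.058]],
  [[-0.74,-0.935,0.4],[0,0,0.058]],
  [[-0.74,-0.935,0.4],[0,0,0.058]],
])

```text
time_s: 2.35
tool_pos: [0.5353, -0.3029, 0.1553]
ee_rot: [[-0.94, 0.34, -0.005], [0.34, 0.94, 0.004], [0.006, 0.002, -1.0]]
force: [-0.7, -0.1, 0.8]
width: 0.0882
```

apply_moves([
  [[0,0,0.2],[0,0,0]],
  [[0,0,0.4],[0,0,0]],
  [[0,0,0.55],[0,0,0]],
  [[0,0,0.62],[0,0,0]],
  [[0,0,0.68],[0,0,0]],
  [[0,0,0.68],[0,0,0]],
])

```text
time_s: 3.1
tool_pos: [0.5372, -0.3032, 0.0231]
ee_rot: [[-0.941, 0.339, 0.0], [0.339, 0.941, -0.0], [-0.0, -0.0, -1.0]]
force: [-0.4, -0.8, -0.8]
width: 0.0883
```

Run:
```python
from h import *
out=[]
for n,(x,y,w,h) in(("top",(290,130,75,90)),("scene",(180,180,75,90))):
    im=viewer.snapshot(n);cv2.imwrite(f"pics/{n}1.png",im)
    out.append(cv2.resize(im[y:y+h,x:x+w],None,fx=5,fy=5,interpolation=cv2.INTER_CUBIC))
cv2.imwrite("pics/g1.png",np.hstack(out))
s=r.state();print(s["tool_pos"],s["force"])
```

```text
[ 0.53768287 -0.30374225  0.02387826] [0.59335958 0.27544469 0.02121388]
```

View pics/g1.png

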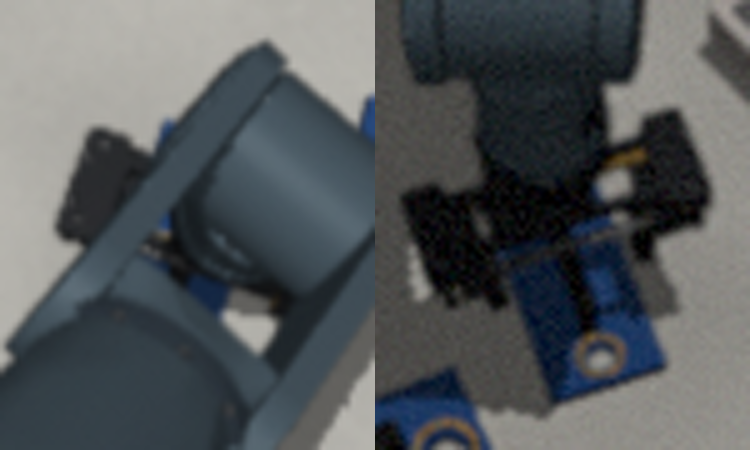

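The scene crop shows the fingers on either side of the black bar, with the near ring of the blue plate at about (300,251) in the full picture. I'll close the gripper and lift.

apply_moves([
  [[0,0,0],[0,0,0]],
  [[0,0,0],[0,0,0]],
  [[0,0,0],[0,0,0]],
  [[0,0,0],[0,0,0]],
  [[0,0,0],[0,0,0]],
  [[0,0,0],[0,0,0]],
  [[0,0,0],[0,0,0]],
  [[0,0,0],[0,0,0]],
], gripper=1, force=45)

```text
time_s: 4.2
tool_pos: [0.537, -0.3031, 0.0227]
ee_rot: [[-0.941, 0.339, -0.0], [0.339, 0.941, 0.0], [0.0, 0.0, -1.0]]
force: [0.3, 0.1, -0.6]
width: 0.0132
```

apply_moves([
  [[0,0,-0.05],[0,0,0]],
  [[0,0,-0.15],[0,0,0]],
  [[0,0,-0.3],[0,0,0]],
  [[0,0,-0.45],[0,0,0]],
  [[0,0,-0.6],[0,0,0]],
  [[0,0,-0.7],[0,0,0]],
  [[0,0,-0.7],[0,0,0]],
  [[0,0,-0.7],[0,0,0]],
])

```text
time_s: 5.2
tool_pos: [0.5364, -0.3028, 0.1617]
ee_rot: [[-0.941, 0.339, -0.001], [0.339, 0.941, 0.001], [0.002, 0.001, -1.0]]
force: [0.6, -0.2, -3.1]
width: 0.0135
```

apply_moves([
  [[0.06,0.2,0],[0,0,0]],
  [[0.12,0.41,0],[0,0,0]],
  [[0.18,0.62,0],[0,0,0]],
  [[0.18,0.62,0],[0,0,0]],
])

```text
time_s: 5.7
tool_pos: [0.5442, -0.171, 0.1608]
ee_rot: [[-0.942, 0.336, -0.003], [0.336, 0.942, 0.002], [0.004, 0.001, -1.0]]
force: [-0.3, -0.0, -3.5]
width: 0.0132
```

apply_moves([
  [[0.06,0.2,0],[0,0,-0.05]],
  [[0.12,0.41,0],[0,0,-0.1]],
  [[0.185,0.615,0],[0,0,-0.162]],
  [[0.185,0.615,0],[0,0,-0.162]],
  [[0.185,0.615,0],[0,0,-0.162]],
  [[0.185,0.615,0],[0,0,-0.162]],
])

```text
time_s: 6.45
tool_pos: [0.552, -0.0476, 0.1624]
ee_rot: [[-1.0, 0.024, -0.0], [0.024, 1.0, -0.0], [0.0, -0.0, -1.0]]
force: [-0.2, -0.8, -2.5]
width: 0.0134
```

Run:
```python
from h import *
out=[]
for n,(x,y,w,h) in(("top",(205,115,90,110)),("scene",(235,130,90,110))):
    im=viewer.snapshot(n);cv2.imwrite(f"pics/{n}2.png",im)
    out.append(cv2.resize(im[y:y+h,x:x+w],None,fx=4.4,fy=4.4,interpolation=cv2.INTER_CUBIC))
cv2.imwrite("pics/g2.png",np.hstack(out))
s=r.state();print(s["tool_pos"],s["force"],s["ee_rot"])
```

```text
[ 0.55206336 -0.04741563  0.16257042] [-0.33410977  0.24477599 -2.79346554] [[-9.99716085e-01  2.38267185e-02 -1.93074996e-04]
 [ 2.38267519e-02  9.99716088e-01 -1.72925157e-04]
 [ 1.88899940e-04 -1.77476411e-04 -9.99999966e-01]]
```

View pics/g2.png

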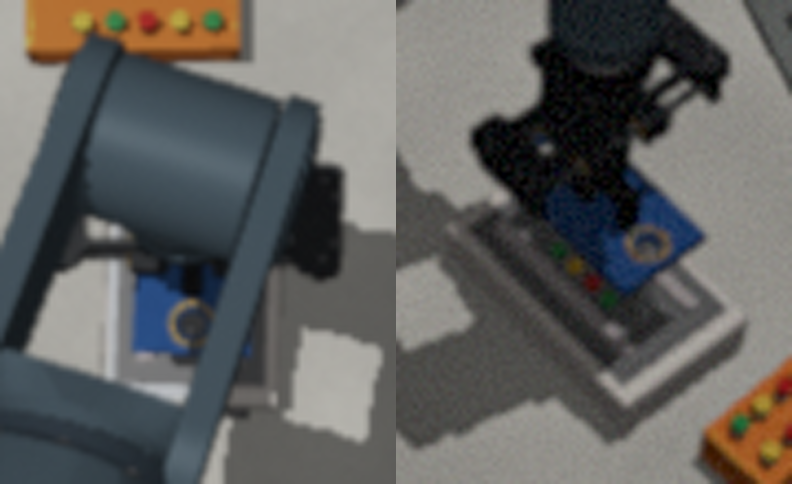

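Run:
```python
from h import *
z=.1626-.0227+.010
for n,W in(("top",(240,178,256,198)),("scene",(280,176,302,196))):
    im=cv2.imread(f"pics/{n}2.png");hsv=cv2.cvtColor(im,cv2.COLOR_BGR2HSV)
    m=win(cv2.inRange(hsv,(5,40,60),(30,255,255)),*W)
    ys,xs=np.nonzero(m);(e)=cv2.fitEllipse(np.c_[xs,ys].astype(np.float32));print(n,e,onplane(n,[e[0]],z).round(4))
print("top hand",onplane("top",[(248.0,188.0)],z),"scene",onplane("scene",[(291.8,184.7)],z))
a=np.radians(-1.3);c=np.array([.5521,-.0474]);u=np.array([np.cos(a),np.sin(a)])*.058
print("expected from TCP",c+u,c-u)
```

```text
top ((247.13038635253906, 187.68215942382812), (6.32503080368042, 9.066617012023926), 18.295772552490234) [[ 0.4945 -0.0444  0.1499]]
scene ((291.8301696777344, 185.09375), (6.297968864440918, 8.64547061920166), 101.23973083496094) [[ 0.61   -0.0494  0.1499]]
top hand [[ 0.49356982 -0.04703863  0.1499    ]] scene [[ 0.60876794 -0.04839735  0.1499    ]]
expected from TCP [ 0.61008507 -0.04871587] [ 0.49411493 -0.04608413]
```

apply_moves([
  [[0.003,0.007,0.05],[0,0,0]],
  [[0.003,0.007,0.12],[0,0,0]],
  [[0.003,0.007,0.18],[0,0,0]],
  [[0.003,0.007,0.23],[0,0,0]],
  [[0.003,0.007,0.26],[0,0,0]],
  [[0.003,0.007,0.28],[0,0,0]],
  [[0.003,0.007,0.28],[0,0,0]],
])

```text
time_s: 7.42
tool_pos: [0.5515, -0.0447, 0.1066]
ee_rot: [[-1.0, 0.022, -0.0], [0.022, 1.0, 0.0], [0.0, 0.0, -1.0]]
force: [-0.4, -0.2, -2.1]
width: 0.0136
```

Run:
```python
from h import *
out=[]
for n,(x,y,w,h) in(("top",(225,145,50,60)),("scene",(255,165,50,60))):
    im=viewer.snapshot(n);cv2.imwrite(f"pics/{n}3.png",im)
    out.append(cv2.convertScaleAbs(cv2.resize(im[y:y+h,x:x+w],None,fx=8,fy=8,interpolation=cv2.INTER_CUBIC),alpha=1.6))
cv2.imwrite("pics/g3.png",np.hstack(out))
s=r.state();print(s["tool_pos"],s["force"],s["moment"])
```

```text
[ 0.55177781 -0.04480564  0.10706572] [ 0.75405702 -0.27916481 -1.83970935] [ 0.04195713 -0.01344294 -0.00547456]
```

View pics/g3.png

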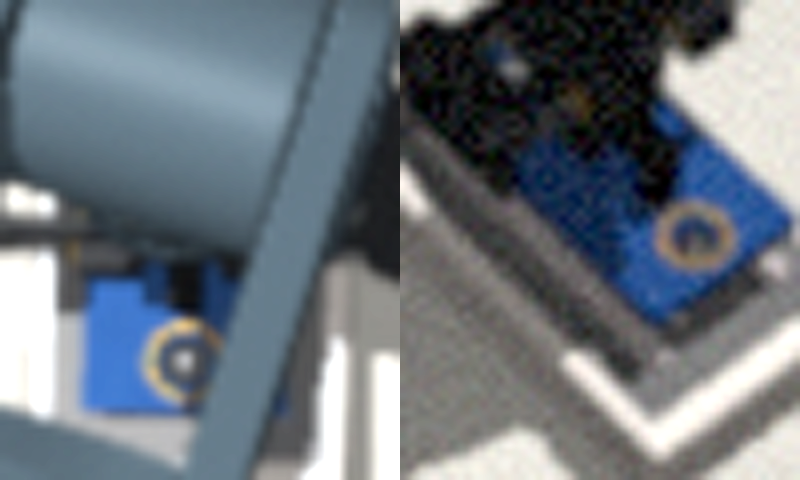

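Both pin tips show inside their rings, roughly centred: top picture near (248,190), scene picture near (292,194). There is no contact force, so I go on down.

apply_moves([
  [[0,0,0.03],[0,0,0]],
  [[0,0,0.06],[0,0,0]],
  [[0,0,0.08],[0,0,0]],
  [[0,0,0.1],[0,0,0]],
  [[0,0,0.1],[0,0,0]],
])

```text
time_s: 8.15
tool_pos: [0.5512, -0.0447, 0.0863]
ee_rot: [[-1.0, 0.022, -0.001], [0.022, 1.0, 0.0], [0.001, 0.0, -1.0]]
force: [0.5, 0.7, -2.6]
width: 0.0131
```

apply_moves([
  [[0,0,0.015],[0,0,0]],
  [[0,0,0.025],[0,0,0]],
  [[0,0,0.035],[0,0,0]],
  [[0,0,0.039],[0,0,0]],
  [[0,0,0.041],[0,0,0]],
  [[0,0,0.041],[0,0,0]],
  [[0,0,0.041],[0,0,0]],
])

```text
time_s: 9.02
tool_pos: [0.5516, -0.0448, 0.0787]
ee_rot: [[-1.0, 0.022, 0.0], [0.022, 1.0, -0.0], [-0.0, -0.0, -1.0]]
force: [-1.1, -0.1, 0.4]
width: 0.0134
```

Run:
```python
from bench import r
s=r.state();print(s["tool_pos"],s["force"],s["moment"])
```

```text
[ 0.55155819 -0.04477065  0.0786695 ] [-1.14562155 -0.11890814  0.36654295] [ 0.05513752  0.13480263 -0.00424228]
```

apply_moves([
  [[0,0,0.005],[0,0,0]],
  [[0,0,0.005],[0,0,0]],
  [[0,0,0.005],[0,0,0]],
])

```text
time_s: 9.4
tool_pos: [0.5516, -0.0448, 0.0786]
ee_rot: [[-1.0, 0.022, 0.0], [0.022, 1.0, -0.0], [-0.0, -0.0, -1.0]]
force: [-4.8, 0.2, 7.6]
width: 0.0132
```

Run:
```python
from bench import r
s=r.state();print(s["tool_pos"],s["force"],s["moment"])
```

```text
[ 0.55160917 -0.04476337  0.07862977] [-4.80923706  0.24800427  7.63309981] [0.2182295  0.74274658 0.0322255 ]
```

The plate meets a firm stop: 7.6 N at a TCP height of 0.0786, where I expected 0.0787 for fully down. I'll release it and retreat.

apply_moves([
  [[0,0,0],[0,0,0]],
  [[0,0,0],[0,0,0]],
  [[0,0,0],[0,0,0]],
  [[0,0,0],[0,0,0]],
  [[0,0,0],[0,0,0]],
  [[0,0,0],[0,0,0]],
  [[0,0,0],[0,0,0]],
  [[0,0,0],[0,0,0]],
], gripper=-1)

```text
time_s: 10.4
tool_pos: [0.5515, -0.0447, 0.0775]
ee_rot: [[-1.0, 0.022, 0.0], [0.022, 1.0, 0.0], [-0.0, 0.0, -1.0]]
force: [0.2, 0.0, -0.7]
width: 0.0879
```

apply_moves([
  [[0,0,-0.1],[0,0,0]],
  [[0,0,-0.3],[0,0,0]],
  [[0,0,-0.5],[0,0,0]],
  [[0,0,-0.7],[0,0,0]],
  [[0.25,0,-0.8],[0,0,0]],
  [[0.5,0.2,-0.8],[0,0,0]],
  [[0.6,0.5,-0.8],[0,0,0]],
  [[0.6,0.8,-0.8],[0,0,0]],
  [[0.6,1,-0.8],[0,0,0]],
  [[0.6,1,-0.8],[0,0,0]],
])

```text
time_s: 11.65
tool_pos: [0.4354, 0.16, 0.2376]
ee_rot: [[-1.0, 0.017, 0.0], [0.017, 1.0, 0.0], [-0.0, 0.0, -1.0]]
force: [-0.8, -0.1, -0.2]
width: 0.0885
```

Run:
```python
from h import *
for n in("top","scene"): cv2.imwrite(f"pics/{n}4.png",viewer.snapshot(n))
t=cv2.imread("pics/top4.png")[90:220,120:345];s=cv2.imread("pics/scene4.png")[110:255,235:365]
cv2.imwrite("pics/g4.png",np.hstack([cv2.resize(t,(450,400)),cv2.resize(s,(350,400))]))
s=r.state();print(s["time_s"],s["tool_pos"],s["force"],s["width"])
```

```text
11.75 [0.43570823 0.1577633  0.23744008] [-0.64563479 -0.3939145   0.49546496] 0.08802340463973596
```

View pics/g4.png

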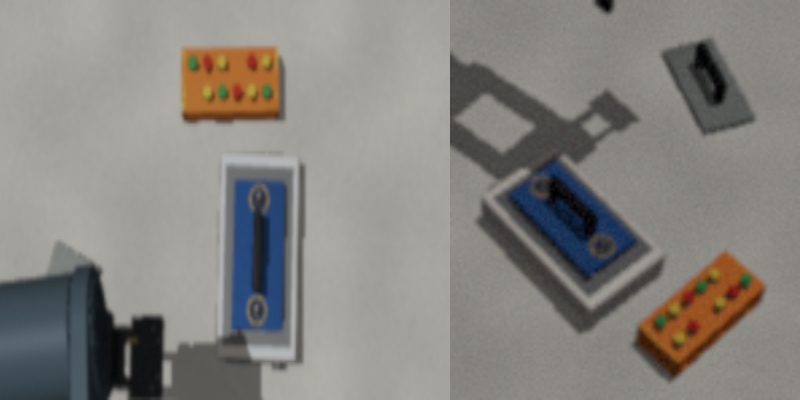

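The crop shows the blue plate flat inside the shaker rim with a pin in each ring. The grey cover and orange rack look undisturbed. One numeric check, then I hand in.

Run:
```python
from h import *
for n,W in(("top",(225,135,280,212)),("scene",(240,160,320,228))):
    hsv=cv2.cvtColor(cv2.imread(f"pics/{n}4.png"),cv2.COLOR_BGR2HSV)
    m=win(cv2.inRange(hsv,(100,90,40),(125,255,255)),*W)
    print(n,rect(n,cv2.morphologyEx(m,cv2.MORPH_CLOSE,np.ones((15,15))),.066))
a=[cv2.cvtColor(cv2.imread(f"pics/scene{i}.png"),cv2.COLOR_BGR2HSV) for i in(0,4)]
for h in a: print("rack",rect("scene",win(cv2.inRange(h,(5,150,80),(18,255,255)),300,195,360,250),.05))
c=[cv2.imread(f"pics/scene{i}.png").astype(int) for i in(0,4)]
print("cover diff",np.abs(c[0]-c[1])[120:160,310:350].mean(), "noise ref",np.abs(c[0]-c[1])[230:300,350:400].mean())
print(r.hand_in())
```

```text
top [550.7 -47.3 154.5  80.5  -1.3]
scene [552.2 -47.8 161.5  84.8  -0.7]
rack [751.4  -4.7 158.5  75.5 -88.6]
rack [751.6  -5.8 161.4  76.  -88.6]
cover diff 4.050208333333333 noise ref 3.9202857142857144
the job is handed in; nothing more can be done
None
```

I took the small blue plate by its handle and lowered it level over both pins. It stayed gripped until it met a firm stop at the expected height: 7.6 N at TCP z 0.0786 m, against 0.0787 m predicted. Then I let go, backed away and handed in at about 11.8 s; hand-in gives no verdict.

- **Plate:** seen from the top and scene cameras, it lies at about (551, −47) and (552, −48) mm, turned −1.3° and −0.7°. My estimate for the shaker was (551.5, −46) mm and −1.2°, so the plate is well inside the limits. Both pins show in the brass rings.
- **Bystanders:** the orange rack shows about 1 mm of change, which is within the measurement noise. The grey cover's picture is unchanged beyond noise.
- **Disagreements:** none of the last checks failed. My early readings of the shaker's y position spread by several mm (−44 to −54 mm). That made no difference on the way down: the pins entered with no measurable side force. The final press did show 4.8 N sideways, which was gone after release.

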